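# Run the rock-core carriage to its gauge stop

### The arm

A 6-joint arm with a two-finger parallel gripper is mounted at the origin on the work surface. World frame = base frame: x ahead of the robot, y to its left, z up, the work surface at z = 0. Lengths are in mm, angles in rad, forces in N, time in s.
With the tool pointing down it reaches from about 400 to 925 mm from the base axis. Payload 12.5 kg.
Tool frame: the origin (TCP) lies where the fingers leave the gripper's body, on its centre line; the fingertips stand 78 mm ahead of it and the grasp point (between the pads) lies 59 mm ahead of it (env.nose_length is the distance from the TCP to the fingertips, in mm); z points along the fingers, y is the line along which they close (so a half turn about z gives the same grasp; the last joint's range is limited). The gripper opens to 95 mm and grips with 3 to 60 N. Pads are 20 mm wide; open, the fingers measure 119 mm over their backs; the gripper's body (75 mm by 180 mm) begins 59 mm behind the grasp point.
Start: joints at [-1.29, 0.491, 1.559, -0, 1.092, -0.106], TCP at [235.789, -578.828, 292.261] pointing down, gripper open.
Joint ranges: [-3.1, 3.1], [-0.84, 2.19], [0.05, 2.79], [-1.13, 4.28], [0.06, 2.93], [-2.69, 2.69]. Speed limits (rad/s): [2.22, 2.22, 2.79, 3.14, 3.14, 3.14].

### API

Orientations are given as [roll, pitch, yaw] about the fixed x, y, z axes, in that order (R = Rz(yaw) Ry(pitch) Rx(roll)).
In Python, from cell import env gives the robot as it stands. The module is installed in compiled form; this text tells all that it offers.
- The arm moves only by the tool send_rows, never from a script. Its argument "series" is text: rows parted by semicolons, each of 6 numbers parted by spaces: the shift along the tool's x, y, z as a fraction of full scale, then the turn, a rotation vector about the tool's x, y, z as a fraction of full scale. A call has 1 to 5 rows; each row shifts and turns the commanded pose from where the row before left it, along the tool's axes as they then stand; what a row does not reach is not made up. Full scale, the value 1, is 60 mm for a shift and 10 degrees for a turn. A row lasts 1/8 s, in which the tool goes at most 62.5 mm and 10.7 degrees, less where a joint would pass 70% of its speed; a pose out of reach is approached as far as the arm can. A call with a number of a shift or a turn outside -1 to 1 is refused whole. A call with a gripper value outside its range is refused whole. "fingers" is the opening, from 0 (shut) to 1 (fully open), set as the call begins (left out, the last holds). The fingers move at their own pace and stop on an object; the grip force is fixed at half the most. Time passes only in rows, so rows that do not move let the fingers close. It gives the time, the measured TCP pose, the force, the opening and the grip force at its end, in the units of the state.
- env.state(): the state, without advancing time (a new reading comes with each control period).
- env.read_camera(name): name is "scene" or "side" or "wrist"; returns a dict with "color" (400x640x3 uint8, red, green, blue), "z_map" (400x640 float32, mm along the optical axis (not along the pixel's ray), 0 where there is no reading), "fovy" (degrees; the focal length in pixels is half the picture's height over the tangent of half this angle, whatever the lens; pixels are square), "cx", "cy" (the principal point, pixels), "R" (3x3) and "t" (3): a world point X has camera coordinates R X + t. Camera axes: x right, y down, z forward; pixel columns grow to the right and rows downward; lengths in mm; the calibration is good to about 2 mm. A picture is of the moment at which its call begins.
- env.job_done(): hands the job in; it is judged then, once.
The state is a dict: "t": time; "joints": joint angles; "qvel": joint speeds; "tau": joint torques, N m; "eef_pos": TCP position; "tcp_rot": TCP orientation; "ft_force": force on the tool from outside, world axes, zero at the start; "moment": the same for the moment, N m; "opening": opening from 0.0 (shut) to 1.0 (fully open); "grip_force": force on a finger pad.
Only numpy, scipy, OpenCV 4.12 (cv2) and the standard library are available. Lean on these libraries where they do the work, as an engineer would, in place of code of your own. Each camera call takes 0.05 s, during which the arm holds its last target. There are 200 camera calls.

### The job

Press the red lock button on the blue carriage down with the closed fingertips and, keeping it held down the whole way, push the carriage along its rail until it is fully home against the yellow end stop; then let go, so that the button springs up and locks the carriage there. Only press and push: nothing is grasped or lifted, the rock core riding on the carriage is not touched and stays standing in its cradle, and the things around the rail are left where they are.

Things in the scene. Friction and masses are not known exactly. Their poses are not given: they have to be found in the camera images.
- stage: Measuring rail, fixed on the table: grey base plate 120 mm wide and 540 mm long with two aluminium guides. Origin at the centre of its underside, on the table top; z up; the carriage slides along its y axis, towards +y (the end with the yellow stop). Its x axis points across the rail.
- carriage (a joint): Travel of the blue carriage (plate 90 mm across, 220 mm along the rail, top face 55 mm above the table) in m along the rail's +y: 0 at the start, where it is locked by a catch (1.5 mm play); it grows towards the stop and cannot pass the stop (120 to 200 mm of travel, depending on where the stop is clamped). Pushing it takes 2 to 4 N once unlocked, and it stays where it is left. It carries the button, the push ridge and the rock core.
- button (a joint): How far the red button is down, in m: 0 sprung up, 0.009 fully down. The spring needs 3 N to start and 6 N fully down, where it meets a hard stop. From 0.006 down the carriage is unlocked; let go, it springs up by itself, but it stays partly down while its hidden tooth is under a catch: within the first 20 mm of travel, and from 20 mm to 2 mm before the stop. The last 2 mm let it spring up and lock.
- button_top (a point): Centre of the top face of the red square button cap, 40 mm by 40 mm, 71 mm above the table when up (62 mm when fully down); its y axis is the sliding direction. The carriage around it is lower. It moves with the carriage and the button.
- ridge_top (a point): Centre of the top of the aluminium push ridge that stands across the carriage just ahead (+y) of the button: 60 mm across, 8 mm thick, top 83 mm above the table, i.e. 12 mm above the raised button. Its rear face, which a fingertip pressing the button meets when it moves on towards the stop, is 24 mm ahead of the button's centre.
- carriage_front (a point): Centre of the carriage's front end face (48 mm above the table), 170 mm ahead (+y) of the button's centre; it comes to rest on the stop's face.
- stop_face (a point): Centre of the face of the yellow end stop that the carriage meets, 48 mm above the table; the stop is 90 mm wide and 75 mm tall, clamped rigidly on the rail, and a black laser gauge 115 mm tall stands behind it. Its y axis is the sliding direction.
- cradle (a point): Centre of the floor of the black round cradle on the carriage (58 mm above the table, 120 mm ahead of the button's centre), 68 mm outside diameter, rim 9 mm above this floor.
- core_mid (a point): Centre of the loose grey rock core standing in the cradle: cylinder 50 mm in diameter, 45 mm tall, about 0.24 kg; its top is 103 mm above the table. Rides along; not to be touched.
- spare_core_mid (a point): Centre of a second rock core standing on the table beside the rail: 50 mm in diameter, 55 mm tall. Leave alone.
- jar_mid (a point): Centre of a sample jar with a black lid on the table beyond the rail: 60 mm in diameter, 80 mm tall. Leave alone.
- brush: A hand brush lying on the table beyond the rail, 200 mm long, 42 mm wide, 20 mm high. Leave alone.

How it is judged:
By the outcome, as a careful person would: the job done as asked, in the order asked, and still so for the second after the job is handed in, with the robot touching nothing.
It also fails if it takes over 38 s, if anything falls off the work surface, if the arm or the gripper's body presses on something with over 40 N, if the wrist force passes 120 N, or if a joint passes its speed limit or range.

## Working session

There is one attempt and no reset: what is moved stays moved. The work goes in short steps, Python scripts to look and compute and a tool call to move; the robot and the scene stay as the last step left them, time stands still between calls to the robot, and variables do not carry over. Pictures are saved under pics/ and viewed, at most 10 in all, crops included, and the job is handed in when it is done.

Besides the shell and the picture viewer there is one more tool, called after ">>>" by a JSON object that holds its "name" and its "arguments", one argument or row to a line. send_rows: Moves the arm, as the interface text tells. Shift numbers are shares of 60 mm and turn numbers shares of 10 degrees, none past 1 either way. Its arguments: {"type":"object","properties":{"series":{"type":"string"},"fingers":{"type":"number"}},"required":["series"]}

```bash
mkdir -p pics; cat > h.py <<'E'
import numpy as np, cv2
from cell import env
def cloud(d):
    h,w=d["z_map"].shape; f=h/2/np.tan(np.radians(d["fovy"])/2)
    v,u=np.mgrid[0:h,0:w]; z=d["z_map"].astype(float)
    P=np.stack([(u-d["cx"])*z/f,(v-d["cy"])*z/f,z],-1)
    return (P-np.array(d["t"]))@np.array(d["R"])
def save(n,d): cv2.imwrite(f"pics/{n}.png",d["color"][:,:,::-1])
E
python3 - <<'E'
from h import *
s=env.state(); print(s)
for n in("scene","side"):
    d=env.read_camera(n); save(n+"0",d); P=cloud(d)
    hsv=cv2.cvtColor(d["color"],cv2.COLOR_RGB2HSV); H,S,V=cv2.split(hsv); ok=d["z_map"]>0
    for nm,m in dict(red=((H<6)|(H>174))&(S>150)&(V>70),yellow=(H>20)&(H<35)&(S>140)&(V>80),blue=(H>100)&(H<125)&(S>120)&(V>50)).items():
        nn,lab,st,c=cv2.connectedComponentsWithStats((m&ok).astype(np.uint8))
        for i in range(1,nn):
            if st[i,4]>60:
                Q=P[lab==i]; print(n,nm,st[i],c[i].round(),"med",np.median(Q,0).round(1),"p2",np.percentile(Q,2,axis=0).round(),"p98",np.percentile(Q,98,axis=0).round())
E
```

```text
{'t': 0.0, 'joints': array([-1.28960447e+00,  4.91579779e-01,  1.55951092e+00,  1.71630518e-07,
        1.09168840e+00, -1.05581610e-01]), 'qvel': array([-8.06266118e-04, -4.80531510e-05, -5.17607706e-04,  9.96667858e-04,
       -1.36758534e-04,  4.82837957e-04]), 'tau': array([ 1.03582970e-03, -6.12654519e+01, -2.58175188e+01,  6.93230052e-02,
        4.82387957e-02, -1.29408932e-04]), 'eef_pos': array([ 235.73298021, -578.64543487,  291.62796596]), 'tcp_rot': array([-3.14041283e+00, -1.25185768e-04,  3.86773318e-01]), 'ft_force': array([ 0.14279362, -0.19598801, -0.59354117]), 'moment': array([-0.02611116, -0.01358392, -0.01248652]), 'grip_force': 0.0, 'opening': 1.0016394567059326}
scene red [171 175  22  15 244] [182. 182.] med [ 448.5 -163.3   70.6] p2 [ 424. -183.   61.] p98 [ 464. -144.   73.]
scene yellow [360 171  18  51 689] [367. 194.] med [592.4 190.3  73.9] p2 [523. 170.  32.] p98 [618. 221.  77.]
scene blue [    0     0   161    99 12457] [73. 48.] med [-782.9 -537.5  -46.3] p2 [-1099.  -812.  -215.] p98 [-771. -250.  142.]
scene blue [ 154  174  113   33 1907] [212. 193.] med [ 481.3 -102.1   54.6] p2 [ 402. -213.   45.] p98 [533.   1.  59.]
side red [400 156  17  11  95] [409. 160.] med [ 433.5 -163.6   71.7] p2 [ 416. -179.   67.] p98 [ 454. -151.   73.]
side yellow [277 220  35  33 345] [296. 238.] med [545.4 202.3  75.7] p2 [517. 175.  74.] p98 [603. 223.  78.]
side blue [ 289    0  172   77 7734] [372.  28.] med [ 1327.4 -2472.4  -311.6] p2 [  813. -2498.  -636.] p98 [ 2143. -2447.   -90.]
side blue [ 610    0   30  119 1922] [629.  74.] med [ -452.  -2473.1  -398.1] p2 [ -601. -2493.  -642.] p98 [ -309. -2451.    25.]
side blue [ 348  152   84   56 1166] [390. 183.] med [445.7 -69.3  55.4] p2 [ 389. -213.   46.] p98 [526.  10.  59.]
```

```bash
python3 - <<'E'
from h import *
import cv2
a=cv2.imread("pics/scene0.png");b=cv2.imread("pics/side0.png")
A=cv2.resize(a[130:270,120:440],(800,350),interpolation=2);B=cv2.resize(b[110:290,240:470],(511,400)) 
cv2.imwrite("pics/c1.png",A)
cv2.imwrite("pics/c2.png",cv2.resize(b[100:300,220:480],(780,600),interpolation=2))
for n in("scene","side"):
    d=env.read_camera(n);P=cloud(d);H,S,V=cv2.split(cv2.cvtColor(d["color"],cv2.COLOR_RGB2HSV))
    reg=(d["z_map"]>0)&(P[...,0]>300)&(P[...,0]<700)&(P[...,1]>-300)&(P[...,1]<350)
    Z=P[...,2]
    red=reg&((H<6)|(H>174))&(S>150)&(V>70)&(Z>66)
    yel=reg&(H>20)&(H<35)&(S>140)&(Z>70)
    blue=reg&(H>100)&(H<125)&(S>120)&(Z>50)
    for nm,m in(("red",red),("yel",yel),("blue",blue)):
        r=cv2.minAreaRect(P[m][:,:2].astype(np.float32)); print(n,nm,m.sum(),r,Z[m].mean(),P[m].mean(0))
E
```

```text
scene red 213 ((441.89727783203125, -162.91876220703125), (37.29236602783203, 41.75885009765625), 73.05069732666016) 70.58248771400685 [ 444.50505899 -162.70682116   70.58248771]
scene yel 451 ((567.505126953125, 201.1416473388672), (37.10289001464844, 104.63136291503906), 71.88827514648438) 74.55020983956969 [571.96513795 195.90928861  74.55020984]
scene blue 1669 ((500.4163818359375, 4.69244384765625), (452.8666076660156, 91.95755004882812), 70.68464660644531) 54.85799102729319 [ 476.72187384 -105.20086791   54.85799103]
side red 94 ((435.4930114746094, -165.1774444580078), (26.050514221191406, 38.45313262939453), 71.93431091308594) 71.37607031651926 [ 434.53212422 -164.52671463   71.37607032]
side yel 359 ((571.3190307617188, 225.7508544921875), (83.59832763671875, 102.59746551513672), 71.01354217529297) 76.34034947339383 [549.97085532 203.42452456  76.34034947]
side blue 1112 ((501.7696838378906, 28.24639892578125), (502.8905944824219, 91.06920623779297), 71.1378173828125) 55.92249148369326 [451.20463089 -73.31504555  55.92249148]
```

View pics/c1.png

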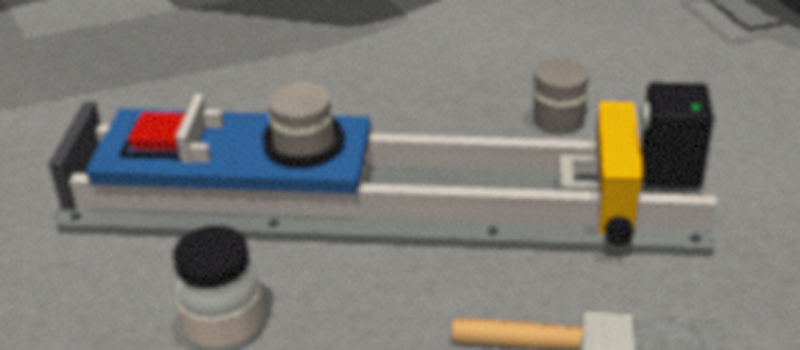

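View pics/c2.png

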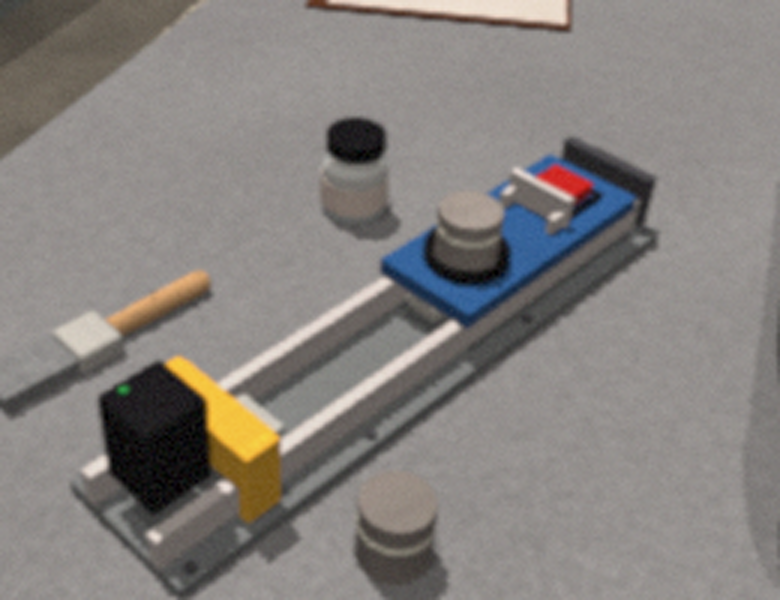

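The pictures agree. The red button is at about (442,-163,71), with the ridge, core and then the yellow stop towards +y. The rail heads about 71° in world, and the jar and brush are on the far side with the spare core on the near side. I'll go above the button with the fingers shut.

>>> {"name": "send_rows", "arguments": {
  "series": "0.73 -0.65 0 0 0 0;0.73 -0.65 0 0 0 0;0.73 -0.65 0 0 0 0;0.73 -0.65 0 0 0 0;0.73 -0.65 0 0 0 0",
  "fingers": 0
}}

```text
t: 0.82
eef_pos: [365.5, -313.9, 292.3]
tcp_rot: [3.141, -0.0, 0.386]
ft_force: [0.2, -0.3, -0.9]
opening: 0.53
grip_force: 0.0
```

>>> {"name": "send_rows", "arguments": {
  "series": "0.73 -0.65 0 0 0 0;0.73 -0.65 0 0 0 0;0.73 -0.65 0 0 0 0;0 0 0 0 0 -1;0 0 0 0 0 -1"
}}

```text
t: 1.45
eef_pos: [442.9, -156.7, 292.2]
tcp_rot: [3.142, 0.0, 0.744]
ft_force: [-0.4, 0.5, -0.7]
opening: 0.024
grip_force: 0.0
```

>>> {"name": "send_rows", "arguments": {
  "series": "0 0 0 0 0 -1;0 0 0 0 0 -1;0 0 0 0 0 -0.9;0 0 0 0 0 0;0 0 0 0 0 0"
}}

```text
t: 2.08
eef_pos: [442.6, -157.7, 292.2]
tcp_rot: [3.142, 0.0, 1.239]
ft_force: [0.3, -0.2, 0.4]
opening: 0.008
grip_force: 0.0
```

```bash
cat > m.py <<'E'
from h import *
def rail(name="wrist",tag=None):
    d=env.read_camera(name);P=cloud(d);H,S,V=cv2.split(cv2.cvtColor(d["color"],cv2.COLOR_RGB2HSV))
    if tag: save(tag,d)
    Z=P[...,2]; reg=(d["z_map"]>0)&(P[...,0]>300)&(P[...,0]<750)&(P[...,1]>-300)&(P[...,1]<400)
    for nm,m in dict(red=((H<6)|(H>174))&(S>150)&(V>70)&(abs(Z-67)<8),yel=(H>20)&(H<35)&(S>140)&(abs(Z-75)<6),blue=(H>100)&(H<125)&(S>120)&(abs(Z-55)<5)).items():
        nn,lab,st,c=cv2.connectedComponentsWithStats((m&reg).astype(np.uint8))
        if nn<2: continue
        i=1+st[1:,4].argmax(); Q=P[lab==i]
        print(name,nm,st[i],cv2.minAreaRect(Q[:,:2].astype(np.float32)),"mean",Q.mean(0).round(1))
E
python3 - <<'E'
from m import *
s=env.state();print(s["t"],s["eef_pos"],s["tcp_rot"],s["ft_force"],s["opening"])
rail("wrist","w1");rail("scene")
E
```

```text
2.075 [ 442.59762005 -157.70021218  292.22084683] [3.14154258e+00 6.56558936e-05 1.23858013e+00] [ 0.25209655 -0.21217726  0.44849582] 0.008123604364133837
wrist red [ 286  173   44   43 1841] ((440.2049865722656, -158.91015625), (39.28160095214844, 39.59091567993164), 70.78001403808594) mean [ 440.4 -158.3   70.7]
wrist blue [  255     0   106   242 13891] ((458.570068359375, -105.29682922363281), (214.6712646484375, 89.68440246582031), 70.87256622314453) mean [460.1 -99.6  54.8]
scene red [171 175  22  15 244] ((440.44378662109375, -162.6431121826172), (37.174591064453125, 41.226470947265625), 73.23294067382812) mean [ 446.6 -163.3   69.6]
scene yel [360 171  16  32 460] ((568.1359252929688, 197.38070678710938), (29.725149154663086, 104.81999206542969), 70.73780822753906) mean [572.  195.9  74.5]
scene blue [ 155  174  113   31 1641] ((460.1670837402344, -104.44107055664062), (220.9969482421875, 94.57843780517578), 70.38492584228516) mean [ 476.2 -105.7   54.8]
```

View pics/w1.png

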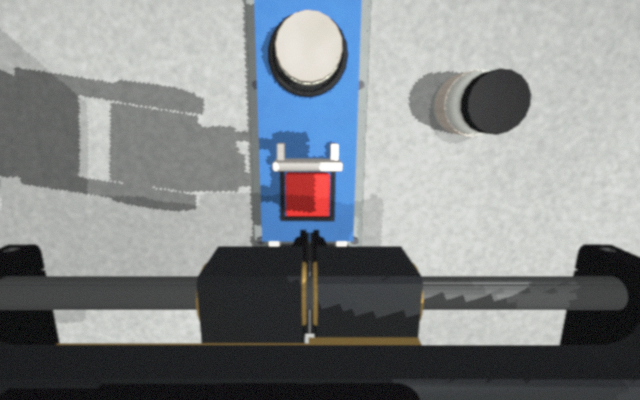

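The wrist view shows the red button at pixel (307,195), with the ridge just ahead of it, at world (440,-159,70.7). Its size is 39×39 mm and the rail angle is 70.9°, both as they should be. I'll shift to 8 mm ahead of the button's centre, come down, then press in small steps.

>>> {"name": "send_rows", "arguments": {
  "series": "0.1 -0.03 0 0 0 -0;0 0 0.75 0 0 0;0 0 0.75 0 0 0;0 0 0.73 0 0 0;0 0 0 0 0 0"
}}

```text
t: 2.8
eef_pos: [442.1, -150.8, 156.6]
tcp_rot: [-3.136, -0.001, 1.242]
ft_force: [0.7, -0.6, 0.1]
opening: 0.003
grip_force: 0.0
```

>>> {"name": "send_rows", "arguments": {
  "series": "0 0 0.08 0 0 0;0 0 0.06 0 0 0;0 0 0.05 0 0 0;0 0 0 0 0 0"
}}

```text
t: 3.3
eef_pos: [443.2, -151.6, 147.5]
tcp_rot: [3.14, 0.0, 1.242]
ft_force: [0.5, -0.3, 2.7]
opening: 0.009
grip_force: 1.4
```

>>> {"name": "send_rows", "arguments": {
  "series": "0 0 0.05 0 0 0;0 0 0.04 0 0 0;0 0 0.03 0 0 0;0 0 0.02 0 0 0;0 0 0 0 0 0"
}}

```text
t: 3.92
eef_pos: [443.2, -151.6, 139.6]
tcp_rot: [3.14, 0.0, 1.242]
ft_force: [-1.4, 1.2, 21.8]
opening: 0.004
grip_force: 10.5
```

The button is on its hard stop at 22 N. I'll ease the press slightly and start pushing.

>>> {"name": "send_rows", "arguments": {
  "series": "0.05 0 -0.01 0 0 0;0.1 0 0 0 0 0;0.1 0 0 0 0 0;0.1 0 0 0 0 0;0.1 0 0 0 0 0"
}}

```text
t: 4.55
eef_pos: [452.0, -126.1, 139.7]
tcp_rot: [3.14, 0.0, 1.242]
ft_force: [-0.0, -1.7, 12.4]
opening: 0.007
grip_force: 6.1
```

>>> {"name": "send_rows", "arguments": {
  "series": "0.15 0 0 0 0 0;0.15 0 0 0 0 0;0.15 0 0 0 0 0;0.15 0 0 0 0 0;0.15 0 0 0 0 0"
}}

```text
t: 5.18
eef_pos: [466.8, -83.4, 139.8]
tcp_rot: [3.139, 0.0, 1.242]
ft_force: [1.9, -2.9, 11.0]
opening: 0.003
grip_force: 5.6
```

```bash
python3 - <<'E'
from m import *
s=env.state();print(s["t"],s["eef_pos"],s["ft_force"])
rail("wrist","w2");rail("scene")
E
```

```text
5.175 [466.80301242 -83.44675622 139.76912528] [ 1.87116293 -2.93649637 10.95026586]
wrist red [271 239  24   7 158] ((456.79986572265625, -72.88684844970703), (14.02547550201416, 6.391002178192139), 1.252057671546936) mean [455.5 -72.8  61.8]
wrist blue [  211     0   198   246 26751] ((486.11505126953125, -25.9864501953125), (118.19776916503906, 90.08049774169922), 71.05790710449219) mean [485.5 -26.5  54.8]
scene red [208 180  19  13 154] ((465.2652282714844, -93.81620788574219), (37.53795623779297, 42.71749496459961), 78.84669494628906) mean [471.3 -96.8  61.8]
scene yel [360 171  16  33 457] ((566.7418212890625, 198.3827362060547), (30.165372848510742, 104.11050415039062), 69.69600677490234) mean [572.  196.   74.5]
scene blue [ 191  176  110   30 1648] ((484.28900146484375, -34.80865478515625), (218.7032928466797, 94.05137634277344), 70.70181274414062) mean [499.6 -37.1  54.7]
```

View pics/w2.png

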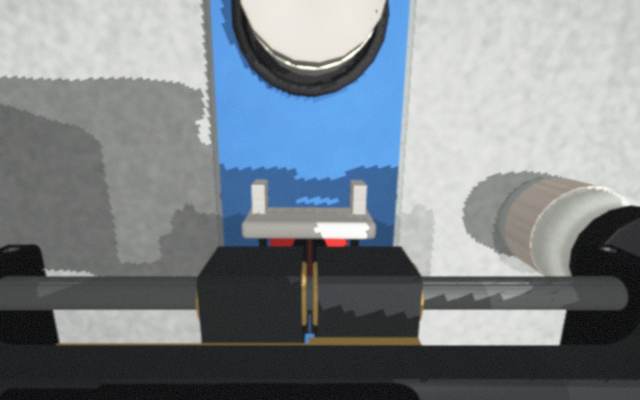

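The carriage has moved about 73 mm with the button held down (red at z 61.8), and the fingertip is against the ridge. The jar, at pixel (560,220), sits well below the gripper body. About 120 mm remains.

>>> {"name": "send_rows", "arguments": {
  "series": "0.17 0 0 0 0 0;0.17 0 0 0 0 0;0.17 0 0 0 0 0;0.17 0 0 0 0 0;0.17 0 0 0 0 0"
}}

```text
t: 5.9
eef_pos: [483.5, -35.2, 139.8]
tcp_rot: [3.139, 0.0, 1.242]
ft_force: [2.4, -2.8, 10.5]
opening: 0.005
grip_force: 5.1
```

>>> {"name": "send_rows", "arguments": {
  "series": "0.17 0 0 0 0 0;0.15 0 0 0 0 0;0.12 0 0 0 0 0;0.1 0 0 0 0 0;0.05 0 0 0 0 0"
}}

```text
t: 6.52
eef_pos: [495.1, -1.7, 139.8]
tcp_rot: [3.138, -0.0, 1.242]
ft_force: [3.2, -2.5, 9.8]
opening: 0.003
grip_force: 4.8
```

```bash
python3 - <<'E'
from m import *
s=env.state();print(s["t"],s["eef_pos"],s["ft_force"])
rail("wrist");rail("scene");rail("side","s3")
a=cv2.imread("pics/s3.png");cv2.imwrite("pics/s3c.png",cv2.resize(a[100:300,220:480],(780,600),interpolation=2))
E
```

```text
6.525 [495.08940699  -1.6784277  139.77354004] [ 3.20083479 -2.45044103  9.77328461]
wrist red [271 239  24   7 158] ((485.11029052734375, 8.889458656311035), (14.206565856933594, 6.67275857925415), 0.9625545740127563) mean [483.9   9.   61.8]
wrist blue [  211     0   198   246 26762] ((514.4795532226562, 55.870391845703125), (118.8483657836914, 90.09588623046875), 70.76045989990234) mean [513.9  55.3  54.8]
scene red [250 181  19  13 154] ((493.3887023925781, -10.405195236206055), (37.44561767578125, 42.51425552368164), 71.2882308959961) mean [498.9 -15.2  61.8]
scene yel [360 171  16  33 459] ((566.9713745117188, 198.0666961669922), (29.932945251464844, 103.64031219482422), 70.2151107788086) mean [572.2 195.8  74.5]
scene blue [ 233  177  109   31 1639] ((513.2772827148438, 46.279632568359375), (217.9779052734375, 92.82505798339844), 71.077880859375) mean [526.9  42.5  54.7]
side red [366 186  11  12  65] ((481.72625732421875, -14.300642013549805), (27.470027923583984, 27.907609939575195), 69.47306823730469) mean [477.4 -14.4  62.3]
side yel [277 219  35  34 358] ((562.69873046875, 197.5619354248047), (28.083959579467773, 101.79737091064453), 69.14010620117188) mean [550.4 200.4  75.5]
side blue [ 297  181   95   62 1440] ((509.1368408203125, 44.936973571777344), (224.4135284423828, 91.87571716308594), 70.82688903808594) mean [501.3  70.9  55.4]
```

View pics/s3c.png

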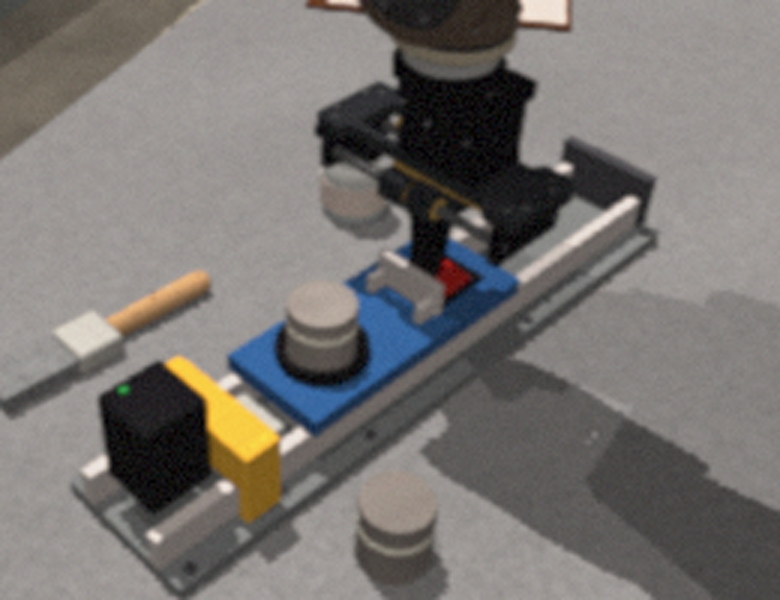

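The side view shows the core standing, the button down, and a gap to the yellow stop of about 36 mm. I'll keep going and then creep in.

>>> {"name": "send_rows", "arguments": {
  "series": "0.1 0.01 0 0 0 0;0.1 0.01 0 0 0 0;0.1 0 0 0 0 0;0.08 0 0 0 0 0;0.05 0 0 0 0 0"
}}

```text
t: 7.3
eef_pos: [503.8, 22.5, 139.7]
tcp_rot: [3.14, 0.0, 1.242]
ft_force: [-0.9, -2.7, 12.7]
opening: 0.002
grip_force: 6.2
```

>>> {"name": "send_rows", "arguments": {
  "series": "0.05 0 0 0 0 0;0.03 0 0 0 0 0;0.03 0 0 0 0 0;0 0 0 0 0 0"
}}

```text
t: 7.8
eef_pos: [505.9, 28.7, 139.7]
tcp_rot: [3.14, -0.0, 1.242]
ft_force: [1.1, 0.2, 12.4]
opening: 0.007
grip_force: 6.0
```

Still free, so I'll continue in 2 mm steps.

>>> {"name": "send_rows", "arguments": {
  "series": "0.03 0 0 0 0 0;0.03 0 0 0 0 0;0.03 0 0 0 0 0;0.03 0 0 0 0 0"
}}

```text
t: 8.3
eef_pos: [508.0, 34.8, 139.7]
tcp_rot: [3.141, 0.001, 1.243]
ft_force: [-1.1, -11.2, 13.6]
opening: 0.003
grip_force: 6.7
```

```bash
python3 - <<'E'
from m import *
s=env.state();print(s["t"],s["eef_pos"],s["ft_force"])
rail("scene","sc4");rail("side")
a=cv2.imread("pics/sc4.png");cv2.imwrite("pics/sc4c.png",cv2.resize(a[140:260,260:420],(800,600),interpolation=2))
E
```

```text
8.3 [507.9713825   34.77965148 139.69100684] [ -1.06316198 -11.2204552   13.56650825]
scene red [268 181  19  13 169] ((504.6943664550781, 24.41316032409668), (36.81495666503906, 43.62982940673828), 74.22383880615234) mean [509.5  20.2  61.7]
scene yel [360 171  16  33 451] ((567.4505615234375, 198.0377960205078), (29.292890548706055, 104.1535415649414), 70.87400817871094) mean [571.8 196.3  74.5]
scene blue [ 252  177  108   32 1648] ((524.640380859375, 80.95161437988281), (216.82363891601562, 95.15889739990234), 70.93065643310547) mean [539.1  76.6  54.7]
side red [354 193  12  13  78] ((492.7308044433594, 19.096309661865234), (25.64178466796875, 32.00005340576172), 57.828041076660156) mean [490.2  20.7  62.4]
side yel [277 219  35  34 349] ((563.017578125, 199.0037841796875), (26.818872451782227, 101.4996337890625), 70.3543472290039) mean [549.9 201.   75.5]
side blue [ 289  187   93   63 1274] ((518.9814453125, 77.84989929199219), (210.80673217773438, 91.12235260009766), 70.16062927246094) mean [504.9  89.2  55.5]
```

View pics/sc4c.png

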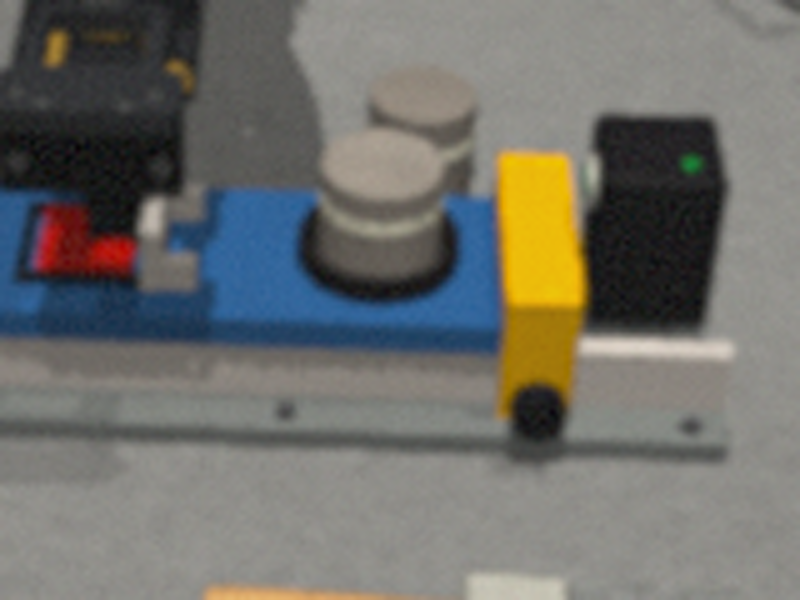

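The carriage appears to be touching the stop at pixel (498,280), and the push force jumped to 11 N. I'll nudge a little further to confirm.

>>> {"name": "send_rows", "arguments": {
  "series": "0.02 0 0 0 0 0;0 0 0 0 0 0;0 0 0 0 0 0"
}}

```text
t: 8.78
eef_pos: [508.3, 35.7, 139.7]
tcp_rot: [3.141, 0.001, 1.242]
ft_force: [-2.5, -10.1, 12.9]
opening: 0.006
grip_force: 7.5
```

>>> {"name": "send_rows", "arguments": {
  "series": "0.02 0 0 0 0 0;0 0 0 0 0 0;0 0 0 0 0 0"
}}

```text
t: 9.15
eef_pos: [508.3, 35.9, 139.7]
tcp_rot: [-3.142, 0.003, 1.243]
ft_force: [-5.7, -21.6, 16.1]
opening: 0.004
grip_force: 13.1
```

It's hard against the stop: 22 N with no further movement. I'll ease the push while keeping contact, then lift straight up.

>>> {"name": "send_rows", "arguments": {
  "series": "-0.02 0 0 0 0 0;0 0 0 0 0 0;0 0 -0.05 0 0 0;0 0 -0.1 0 0 0;0 0 -0.1 0 0 0"
}}

```text
t: 9.78
eef_pos: [507.3, 36.1, 153.4]
tcp_rot: [-3.138, 0.002, 1.242]
ft_force: [-1.7, -5.2, -4.5]
opening: 0.008
grip_force: 2.7
```

>>> {"name": "send_rows", "arguments": {
  "series": "0 0 -0.3 0 0 0;-0.3 0 -0.7 0 0 0;-0.7 0 -0.7 0 0 0;-0.7 0 -0.5 0 0 0;0 0 0 0 0 0"
}}

```text
t: 10.4
eef_pos: [474.9, -61.6, 287.7]
tcp_rot: [3.139, 0.0, 1.239]
ft_force: [-0.1, 1.0, -0.3]
opening: 0.003
grip_force: 0.0
```

```bash
python3 - <<'E'
from m import *
s=env.state();print(s["t"],s["eef_pos"],s["ft_force"])
rail("scene");rail("wrist","w5")
E
```

```text
10.4 [474.90826605 -61.61709531 287.67349399] [-0.062177    0.96632503 -0.33547373]
scene red [267 178  21  15 271] ((505.7514343261719, 23.9102783203125), (40.156349182128906, 40.46664047241211), 69.77322387695312) mean [510.6  22.6  69.7]
scene yel [360 171  16  32 445] ((567.1184692382812, 198.3119659423828), (29.249963760375977, 105.04473876953125), 70.74490356445312) mean [571.9 196.3  74.4]
scene blue [ 251  177  109   31 1649] ((525.073486328125, 80.18568420410156), (218.14828491210938, 93.38352966308594), 70.62315368652344) mean [539.1  75.6  54.7]
wrist red [ 285   62   49   50 2311] ((504.255859375, 25.626548767089844), (38.881248474121094, 39.73331069946289), 71.03186798095703) mean [504.2  25.6  70.7]
wrist blue [ 255    0  109  147 9635] ((507.1676025390625, 35.01008605957031), (119.75468444824219, 89.41783905029297), 70.77247619628906) mean [508.8  39.7  54.8]
```

View pics/w5.png

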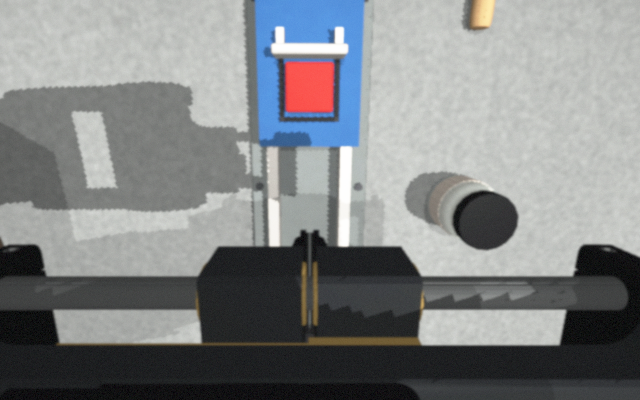

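The button at pixel (310,87) is back up at 70.7 mm, its height at the start, so the carriage is home and locked. The robot is clear.

```bash
python3 -c "
from cell import env
print(env.job_done())"
```

```text
the job is handed in; nothing more can be done
None
```

The carriage is fully home against the yellow stop, the button has sprung back up and locked it, the core was still standing when last seen at the stop, and the job is handed in (about 10.5 s of the 38 s used; no verdict came back).

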